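# Clear dropped parts from under the conveyor with a reacher

## Task

Two or three parts have dropped into the low gap under the conveyor, behind its sliding guard. Loosen the clamp knob and slide the guard fully open, use the reacher - squeeze its trigger so that the jaws close on a part - to pull every part out into the open without putting your own fingers on a part under the belt, and put the parts in the open tray. Finish by laying the reacher back on its mat the way it lay, sliding the guard fully shut and tightening its clamp knob, and leave the mug and the pallet on the belt alone.

Things in the scene. Friction and masses are not known exactly. Their poses are not given: they have to be found in the camera images.
- conveyor: Fixed low conveyor, green belt and (over the opening) a clear plate, 560 mm long (x -150 to +410), 180 deep (y 0 to -180), top 100 high. Origin: on the table, middle of the front opening; +y points out of the opening, x along the front. Gap under it: 70 high, open in front x -120 to +120 once the guard is aside; fixed skirt from x +130 on, back plate at y -142, end foot at x -132. Portal frame at x +375.
- guard (a joint): Grey sliding guard panel in front of the opening (246 mm wide, y +2 to +8 of the conveyor, 14 to 68 high), on a carriage that bears the clamp knob. m: 0 = shut, 0.235 = fully open, slid along the conveyor's +x. Stays where left (about 1.2 N friction when loose, held fast when clamped). Can be slid by the knob.
- clamp_knob (a joint): Clamp knob on the guard's carriage, on a vertical axis. rad: 0 = tight (stop; it may spring back by 0.05), 1.4 = fully loose (stop); grows anticlockwise seen from above. The guard slides freely above about 0.5 rad; turning takes about 0.2 N m. Its bar lies along the conveyor's x at 0 and turns with it. Stays as left.
- knob_grip (a point): Middle of the knob's black bar grip, on the knob's axis; it moves with the guard. The bar is 54 mm long, 14 mm thick, 30 mm high (from 16 mm below to 14 mm above this point); the carriage block's top is 26 mm below it. At guard 0 it lies at conveyor x -95, y -7, height 142 mm. Its x axis is along the bar.
- reacher: Loose reacher, 312 mm long, 0.41 kg, flat, jaws along its +x. Origin: underside, below the grip's middle. Base plate x,y +-55,+-36, 10 high. Grip bar y -32 to -14, trigger bar y +20 to +32 (released), both x -40 to +40, to 62 high: squeezed from above, 64 wide. Mass centre x +28. Head x 154 to 178, jaws x 172 to 257, 8 to 30 high. Squeezed, it shifts along +y by half the trigger's travel.
- trigger (a joint): The reacher's trigger, m: 0 = released (jaws open, 74 mm clear between the tips, 92 over them), 0.016 = jaws parallel 34 mm apart, 0.024 = fully squeezed (grip 40 mm wide, tips 14 mm apart). Sprung, 8 N at 0 to 17 N at 0.024; springs open when let go. Shut on a part it stops near 0.016 (grip about 48 mm wide).
- jaw_left: Left steel jaw of the reacher, 85 x 8 x 22 mm, origin on its pivot (reacher x 172, y +21).
- jaw_right: Right steel jaw of the reacher, the same, pivot at reacher y -21.
- pocket (a point): Point midway between the reacher's jaws, 215 mm ahead of its origin, 18 mm up: where a part's middle should be when the jaws close. Room between the jaws: 178 to 257 mm ahead of the origin. The tool's base plate and a skid under its head slide on the table.
- relay: Grey relay module, 60 mm long (x) x 34 wide (y) x 43 high (34 at its ends), 0.11 kg. Origin: middle of its underside. It starts in the gap, long axis roughly across the conveyor. May be absent.
- cylinder_unit: Compact aluminium pneumatic cylinder, 62 (x) x 34 x 34 mm with a 12 mm piston rod standing 16 mm out of the +x end, 0.16 kg. Origin: middle of the underside of its body. Starts in the gap likewise. May be absent.
- sensor_head: Black sensor head: a 60 (x) x 34 x 12 mm foot with a 34 x 34 mm housing on its middle, 43 mm high in all, 0.10 kg. Origin: middle of its underside. Starts in the gap likewise. May be absent.
- tray: Fixed open grey parts tray, 290 (x) x 150 (y) mm outside, 32 mm high, walls and floor 5 mm. Origin: middle of its underside. Room for three parts in a row along its x.
- mat: Thin dark rubber mat, 370 (x) x 120 (y) mm, flush with the table. Origin: its middle. At the start the reacher lies on it along the mat's +x, its origin about 100 mm behind the mat's middle (mat x -100).
- mug: Loose mug 80 mm wide, 90 mm high; leave alone.
- carrier: Loose black pallet 70 x 70 x 16 mm on the conveyor belt; leave alone.

How it is judged (in metres and radians):
On the way, in this order (a step that is already met when the one before it is completed fails the run):
1. the guard is slid fully open (value of joint guard above 0.2 m), for 0.2 s.
2. a part under the conveyor is gripped between the reacher's two jaws (((contact force between each of jaw_left, jaw_right and relay above 1 N and y of relay in the frame of conveyor below 0 m) or (contact force between each of jaw_left, jaw_right and cylinder_unit above 1 N and y of cylinder_unit in the frame of conveyor below 0 m) or (contact force between each of jaw_left, jaw_right and sensor_head above 1 N and y of sensor_head in the frame of conveyor below 0 m))), for 0.2 s.
3. no part is left under the conveyor (y of each of relay, cylinder_unit, sensor_head in the frame of conveyor above 0.035 m), for 0.2 s.
At the end, for the whole second after the job is handed in: Every part that is there lies at rest inside the tray; the reacher lies flat on its mat as at the start (within 60 mm along the mat, 40 mm across and 0.3 rad); the guard is shut to within 8 mm and its clamp knob is turned tight (below 0.2 rad) (x of relay in the frame of tray between -0.14 and 0.14 m and y of relay in the frame of tray between -0.07 and 0.07 m and z of each of relay, cylinder_unit, sensor_head in the frame of tray below 0.04 m and linear speed of each of relay, cylinder_unit, sensor_head, reacher below 0.02 m/s and x of cylinder_unit in the frame of tray between -0.14 and 0.14 m and y of cylinder_unit in the frame of tray between -0.07 and 0.07 m and x of sensor_head in the frame of tray between -0.14 and 0.14 m and y of sensor_head in the frame of tray between -0.07 and 0.07 m and x of reacher in the frame of mat between -0.16 and -0.04 m and y of reacher in the frame of mat between -0.04 and 0.04 m and z of reacher in the frame of mat below 0.012 m and angle between reacher's own z axis and vertical below 0.1 rad and angle between the x axis of reacher and the x axis of mat, either way round below 0.3 rad and value of joint guard below 0.008 m and value of joint clamp_knob below 0.2 rad); the robot touches nothing.
It fails at once if the fingers touch a part that is still under the conveyor ((contact force between the fingers and relay above 1 N and y of relay in the frame of conveyor below 0 m) or (contact force between the fingers and cylinder_unit above 1 N and y of cylinder_unit in the frame of conveyor below 0 m) or (contact force between the fingers and sensor_head above 1 N and y of sensor_head in the frame of conveyor below 0 m)).
It fails at once if a bystander (mug or pallet) is moved by more than 30 mm (distance of any of mug, carrier from where it was at the start of the episode above 0.03 m).
Of relay, cylinder_unit, sensor_head only 2 to 3 are there at a start; the rules pass over those that are not, and their reading is None.
At some moment in a run one of reacher may be knocked a few centimetres aside while the robot is not near it.
Once in a run the grip may slacken for a moment while it holds something.
It also fails if it takes over 210 s, if anything falls off the work surface, if the arm or the gripper's body presses on something with over 40 N, if the wrist force passes 120 N, or if a joint passes its speed limit or range.

## Robot

A 6-joint arm with a two-finger parallel gripper is mounted at the origin on the work surface. World frame = base frame: x ahead of the robot, y to its left, z up, the work surface at z = 0. Lengths are in m, angles in degrees, forces in N, time in s.
With the tool pointing down it reaches from about 0.35 to 0.875 m from the base axis. Payload 4.2 kg.
Tool frame: the origin (TCP) lies on the centre line of the jaws, within the pads' length; the fingertips stand 19 mm ahead of it and the grasp point (between the pads) is the TCP; z points along the fingers, y is the line along which they close (so a half turn about z gives the same grasp; the last joint's range is limited). The gripper opens to 87 mm and grips with 3 to 60 N. Pads are 19 mm wide; open, the fingers measure 117 mm over their backs; the gripper's body (75 mm by 190 mm) begins 51 mm behind the grasp point.
Start: joints at [-51.532, 22.042, 0.453, 0, -68.411, -14.817], TCP at [0.251, -0.572, 0.242] pointing down, gripper open.
Joint ranges: [-179.83, 179.83], [-69.29, 118.12], [-61.27, 80.66], [-181.25, 117.63], [-171.15, -9.14], [-177.46, 177.46]. Speed limits (degrees/s): [159.86, 159.86, 180, 180, 180, 180].

## Interface

Orientations are given as a 3x3 rotation matrix whose columns are the frame's x, y, z axes.
In Python, from station import sense, capture, finish_job, search_frame, masks_of gives the robot as it stands.
- The arm moves only by the tool drive_tool, never from a script. Its argument "rows" is a list of rows, each a list of 7 numbers: the opening in per cent of the stroke, from 0 (shut) to 100 (fully open), then the shift along the world's x, y, z in mm, then the turn, a rotation vector about the world's x, y, z in rad. In form: [[fingers, dx, dy, dz, wx, wy, wz], ...]. A call has 1 to 5 rows; each row shifts and turns the commanded pose from where the row before left it; what a row does not reach is not made up. A row lasts 1/12 s, in which the tool goes at most 41.7 mm and 7.16 degrees, less where a joint would pass 70% of its speed; a pose out of reach is approached as far as the arm can. A call is refused whole if a number of a shift passes 41.7 or a number of a turn 0.125, either way. A call with a gripper value outside its range is refused whole. The fingers move at their own pace and stop on an object; the grip force is fixed at half the most. Time passes only in rows, so rows that do not move let the fingers close. It gives the time, the measured TCP pose, the force, the opening and the grip force at its end, in the units of the state.
- sense(): the state, without advancing time (a new reading comes with each control period).
- capture(name): name is "scene" or "top" or "wrist"; returns a dict with "frame" (384x512x3 uint8, red, green, blue), "z_map" (384x512 float32, m along the optical axis (not along the pixel's ray), 0 where there is no reading), "fx", "fy", "cx", "cy" (pixels), "distortion" ([k1, k2, p1, p2, k3] as OpenCV has them; the pictures are not rectified), "R" (3x3) and "t" (3): a world point X has camera coordinates R X + t; the wrist camera has in their place "T_tool_cam" (4x4, takes a point from camera to tool coordinates, whose origin is the TCP and whose axes are the flange's). Camera axes: x right, y down, z forward; pixel columns grow to the right and rows downward; lengths in m; the calibration is good to about 2 mm. A picture is of the moment at which its call begins: read the wrist's pose just before it.
- finish_job(): hands the job in; it is judged then, once.
Trained networks look in a picture, given as the dict that the camera call returned (one of the last four; its "shot" number tells which), for a name from the list of things; names that differ only in an ending like _2 or _b are one class to them, and where a whole thing is asked for, a point or a joint stands for the part that bears it (a point fixed in the world has none). Each returns a list of dicts, best first, with "p" (0 to 1); they miss things now and then, are a little off and sometimes report something else, mostly with a low value. They report only what shows in the picture. A call takes as long as a camera call.
- search_frame(label, picture): "xy" ([column, row] in pixels, amid what is visible of it).
- masks_of(label, picture): "region" (384x512 bool, what is visible of it) and "xy" ([column, row] in pixels, amid what is visible of it).
The state is a dict: "time_s": time; "joints": joint angles; "joint_velocities": joint speeds; "effort": joint torques, N m; "tcp_pos": TCP position; "ee_rot": TCP orientation; "wrist_force": force on the tool from outside, world axes, zero at the start; "moment": the same for the moment, N m; "gripper_width": opening from 0.0 (shut) to 1.0 (fully open); "gripper_force": force on a finger pad.
Only numpy, scipy, OpenCV 4.12 (cv2) and the standard library are available. Lean on these libraries where they do the work, as an engineer would, in place of code of your own. Each camera call takes 0.05 s, during which the arm holds its last target. There are 200 camera calls.

## Working session

There is one attempt and no reset: what is moved stays moved. The work goes in short steps, Python scripts to look and compute and a tool call to move; the robot and the scene stay as the last step left them, time stands still between calls to the robot, and variables do not carry over. Pictures are saved under pics/ and viewed, at most 14 in all, crops included, and the job is handed in when it is done.

Besides the shell and the picture viewer there is one more tool, called after ">>>" as a command line: name --pt "numbers of a row" for each row, then --argument value for the rest. drive_tool: Moves the arm, as the interface text tells. Its arguments: {"type":"object","properties":{"rows":{"type":"array"}},"required":["rows"]}

```bash
ls; mkdir -p pics; cat > h.py <<'E'
import numpy as np, cv2
from station import *
def save(c,n): cv2.imwrite('pics/'+n+'.png',cv2.cvtColor(c['frame'],cv2.COLOR_RGB2BGR))
def cam2world(c,s=None):
    if 'R' in c:
        R=np.array(c['R']);t=np.array(c['t']); return R.T,-R.T@t
    T=np.array(c['T_tool_cam']);Rt=np.array(s['ee_rot']);p=np.array(s['tcp_pos'])
    return Rt@T[:3,:3],Rt@T[:3,3]+p
def pts(c,uv,s=None,z=None):
    """uv Nx2 pixels -> world; by depth, or on plane z"""
    uv=np.asarray(uv,float).reshape(-1,2)
    K=np.array([[c['fx'],0,c['cx']],[0,c['fy'],c['cy']],[0,0,1.]])
    n=cv2.undistortPoints(uv.reshape(-1,1,2),K,np.array(c['distortion'],float)).reshape(-1,2)
    d=np.c_[n,np.ones(len(n))]
    R,o=cam2world(c,s); w=d@R.T
    if z is not None: return o+w*((z-o[2])/w[:,2])[:,None]
    i=np.round(uv).astype(int); dep=c['z_map'][i[:,1].clip(0,383),i[:,0].clip(0,511)]
    P=o+w*dep[:,None]; P[dep==0]=np.nan; return P
def reg(c,m,s=None):
    v,u=np.nonzero(m); P=pts(c,np.c_[u,v],s); return P[~np.isnan(P[:,0])]
E
python3 - <<'E'
from h import *
s=sense(); print(s['time_s'],np.round(s['ee_rot'],3).tolist())
for n in('scene','top'):
    c=capture(n); save(c,n+'0')
    for l in ['conveyor','guard','clamp_knob','reacher','tray','mat','mug','carrier','relay','cylinder_unit','sensor_head']:
        r=masks_of(l,c)
        for q in r[:2]:
            P=reg(c,q['region'])
            print(n,l,round(q['p'],2),np.round(q['xy']),q['region'].sum(), np.round(np.median(P,0),3) if len(P) else '', np.round(P.min(0),3) if len(P) else '',np.round(P.max(0),3) if len(P) else '')
E
```

```text
pics
0.0 [[-0.916, -0.401, -0.001], [-0.401, 0.916, 0.002], [0.0, 0.002, -1.0]]
scene conveyor 0.67 [113. 178.] 11746 [ 0.736 -0.301  0.095] [ 0.282 -0.619 -0.004] [ 0.934 -0.226  0.225]
scene guard 0.94 [175. 137.] 961 [ 0.474 -0.248  0.057] [ 0.294 -0.356 -0.003] [ 0.639 -0.235  0.161]
scene clamp_knob 0.47 [180. 104.] 140 [ 0.423 -0.259  0.147] [ 0.288 -0.391 -0.002] [ 0.448 -0.248  0.161]
scene reacher 0.27 [116. 166.] 518 [ 0.697 -0.311  0.112] [ 0.656 -0.363  0.092] [ 0.733 -0.276  0.118]
scene tray 0.65 [353. 225.] 4617 [0.496 0.365 0.005] [ 0.31   0.278 -0.007] [0.643 0.451 0.037]
scene tray 0.33 [265. 241.] 255 [0.698 0.188 0.052] [0.687 0.146 0.017] [0.703 0.223 0.066]
scene mat 0.86 [232. 224.] 2774 [0.668 0.056 0.001] [ 0.589 -0.112 -0.007] [0.727 0.265 0.054]
scene mug 0.81 [398. 244.] 1165 [0.504 0.511 0.051] [ 0.417  0.467 -0.001] [0.561 0.577 0.095]
scene carrier 0.93 [116. 166.] 534 [ 0.696 -0.311  0.112] [ 0.653 -0.354  0.094] [ 0.733 -0.276  0.118]
top conveyor 0.91 [403. 168.] 14828 [ 0.636 -0.324  0.093] [ 0.36  -0.786 -0.759] [ 1.316 -0.228  0.227]
top guard 0.9
[... 540 characters left out ...]
  0.082] [ 0.444 -0.245  0.161]
top mat 0.57 [268. 172.] 3214 [0.642 0.055 0.001] [ 0.59  -0.106 -0.009] [0.722 0.265 0.058]
top mug 0.9 [106. 220.] 973 [0.516 0.522 0.034] [ 0.477  0.466 -0.009] [0.555 0.599 0.096]
top mug 0.68 [222. 156.] 179 [0.688 0.185 0.059] [0.683 0.149 0.008] [0.698 0.22  0.068]
top carrier 0.91 [401. 149.] 638 [ 0.69  -0.312  0.112] [ 0.652 -0.353  0.095] [ 0.729 -0.276  0.121]
top relay 0.73 [295. 157.] 85 [ 0.686 -0.034  0.029] [ 0.679 -0.067  0.007] [ 0.696 -0.001  0.037]
top relay 0.72 [162. 229.] 5394 [0.487 0.369 0.006] [ 0.34   0.283 -0.007] [0.643 0.453 0.04 ]
top sensor_head 0.4 [234. 166.] 1546 [0.664 0.151 0.026] [ 0.61  -0.07  -0.006] [0.71  0.24  0.071]
```

```bash
python3 -c "
import cv2
for n in('scene0','top0'):
    a=cv2.imread('pics/%s.png'%n); cv2.imwrite('pics/%sb.png'%n,cv2.resize(a,(800,600),interpolation=cv2.INTER_CUBIC))"
```

```text
(no output)
```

View pics/scene0b.png

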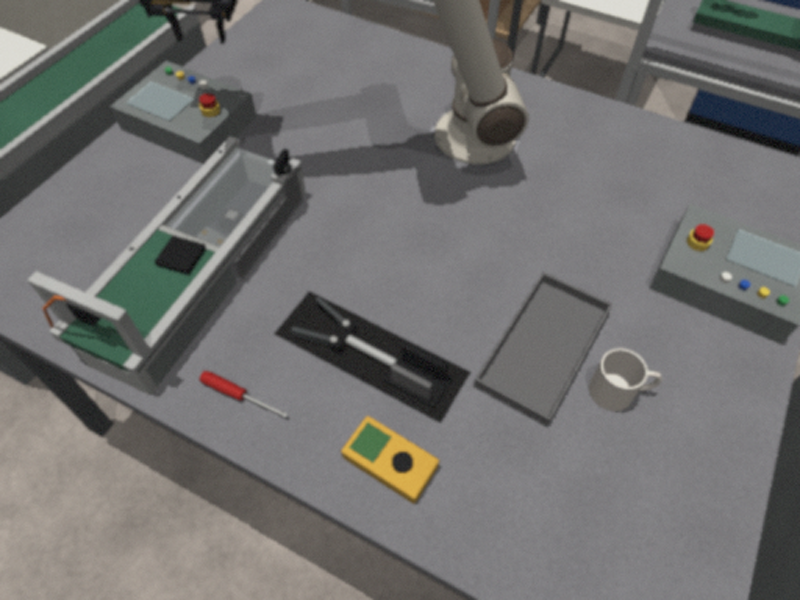

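View pics/top0b.png

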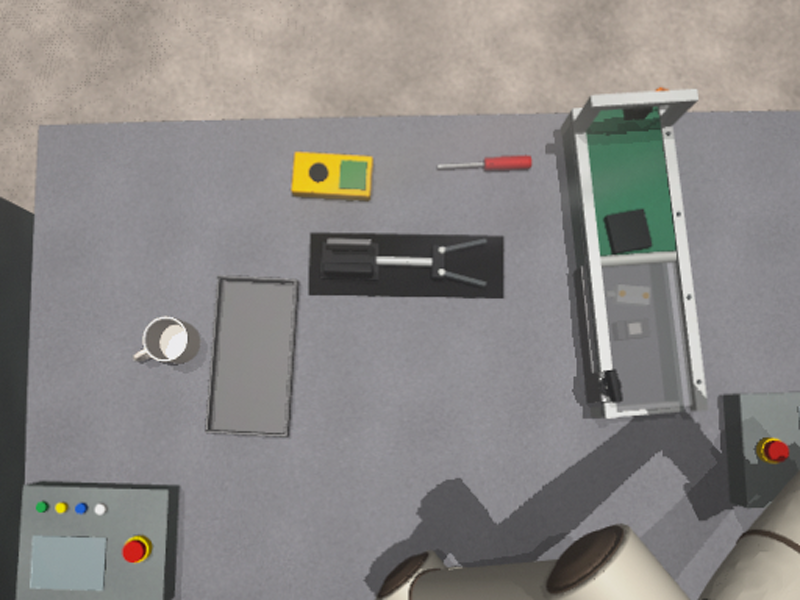

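Scene: the conveyor is on the right (top view) with the front facing world +y. The knob is at (611,383), and two parts show through the clear plate at (632,295) and (630,328). The reacher lies on the mat with its jaws pointing toward −y.

```bash
python3 - <<'E'
from h import *
c=capture('top')
def best(l):
    r=masks_of(l,c); return r[0]['region'],r[0]['p'],
def rect(P,z0,z1):
    Q=P[(P[:,2]>z0)&(P[:,2]<z1)][:,:2]; return cv2.minAreaRect((Q*1000).astype(np.float32)),len(Q)
m,p=best('conveyor'); P=reg(c,m); print('conv',rect(P,.09,.115))
Q=P[(P[:,2]>.09)&(P[:,2]<.115)]
# front edge: max y per x bin
e=[]
for x in np.arange(.40,.85,.02):
    q=Q[abs(Q[:,0]-x)<.01]
    if len(q)>5: e.append((x,np.percentile(q[:,1],97)))
e=np.array(e);k=np.polyfit(e[:,0],e[:,1],1);print('front',k,np.degrees(np.arctan(k[0])),np.round(e[:,1]-np.polyval(k,e[:,0]),3))
for l in('mat','tray','reacher','carrier','mug'):
    m,p=best(l);P=reg(c,m);print(l,p,rect(P,-.02,.2))
m,p=best('reacher');P=reg(c,m);print('bars',rect(P,.05,.075)); print('all',rect(P,.008,.09))
for uv in [(632,295),(630,328),(616,330),(645,330),(630,360)]:
    q=[[uv[0]*.64,uv[1]*.64]];print(uv,np.round(pts(c,q),3),np.round(pts(c,q,z=.04),3))
E
```

```text
conv (((646.5953369140625, -330.94317626953125), (559.7244262695312, 191.13555908203125), 2.7971303462982178), 6979)
front [ 0.03413834 -0.26603761] 1.9552232967987622 [ 0.003  0.005  0.004 -0.004 -0.003 -0.002 -0.002 -0.002 -0.001 -0.001
  0.     0.    -0.001 -0.     0.001  0.001  0.001 -0.001 -0.     0.001
  0.     0.001  0.002]
mat 0.56 (((656.5147705078125, 79.77098846435547), (369.4102478027344, 121.29209899902344), 87.99665832519531), 3363)
tray 0.93 (((490.9996337890625, 368.34490966796875), (163.46340942382812, 303.8228759765625), 85.46896362304688), 5460)
reacher 0.78 (((665.6884765625, 86.68228149414062), (308.8597106933594, 90.97201538085938), 85.9906234741211), 1590)
carrier 0.62 (((692.3370361328125, -317.0279235839844), (71.48111724853516, 76.73898315429688), 10.637557983398438), 629)
mug 0.73 (((507.905517578125, 512.4207763671875), (79.99580383300781, 102.13600158691406), 59.08484649658203), 932)
bars (((665.5930786132812, 186.68661499023438), (88.71563720703125, 65.55730438232422), 87.49781036376953), 349)
all (((664.3954467773438, 86.48055267333984), (307.9065246582031, 86.9446029663086), 85.71273040771484), 1391)
(632, 295) [[ 0.578 -0.323  0.083]] [[ 0.584 -0.337  0.04 ]]
(630, 328) [[ 0.52  -0.318  0.078]] [[ 0.523 -0.33   0.04 ]]
(616, 330) [[ 0.516 -0.29   0.085]] [[ 0.52  -0.304  0.04 ]]
(645, 330) [[ 0.515 -0.342  0.085]] [[ 0.519 -0.357  0.04 ]]
(630, 360) [[ 0.463 -0.312  0.085]] [[ 0.464 -0.327  0.04 ]]
```

>>> drive_tool --pt "100 17 31 0 0 0 -0.037" --pt "100 17 31 0 0 0 -0.037" --pt "100 17 31 0 0 0 -0.037" --pt "100 17 31 0 0 0 -0.037" --pt "100 17 31 0 0 0 -0.037"

```text
time_s: 2.02
tcp_pos: [0.3362, -0.4161, 0.2417]
ee_rot: [[-0.975, -0.224, 0.0], [-0.224, 0.975, -0.0], [-0.0, -0.0, -1.0]]
wrist_force: [0.6, -1.0, -0.4]
gripper_width: 1.0
gripper_force: 0.0
```

>>> drive_tool --pt "100 17 31 0 0 0 -0.037" --pt "100 17 31 0 0 0 -0.037" --pt "100 17 31 0 0 0 -0.037" --pt "100 16 31 0 0 0 -0.037" --pt "100 15 35 0 0 0 -0.037"

```text
time_s: 2.43
tcp_pos: [0.4185, -0.2572, 0.2418]
ee_rot: [[-0.999, -0.041, 0.001], [-0.041, 0.999, -0.0], [-0.001, -0.0, -1.0]]
wrist_force: [1.4, -0.8, -1.3]
gripper_width: 1.001
gripper_force: 0.0
```

```bash
python3 - <<'E'
from h import *
s=sense();c=capture('wrist');save(c,'w1');print(s['time_s'],s['tcp_pos'],np.round(s['ee_rot'],3).tolist(),s['joints'])
for l in('clamp_knob','relay','cylinder_unit','sensor_head'):
    for q in masks_of(l,c)[:2]:
        P=reg(c,q['region'],s);print(l,q['p'],q['xy'],np.round(np.median(P,0),3))
        if l=='clamp_knob':
            P=P[P[:,2]>.14];print(cv2.minAreaRect((P[:,:2]*1000).astype(np.float32)),P[:,2].max())
E
```

```text
2.4333 [ 0.41850924 -0.25715881  0.24184398] [[-0.999, -0.041, 0.001], [-0.041, 0.999, -0.0], [-0.001, -0.0, -1.0]] [-1.25754587e+01  8.89081988e+00 -1.77974166e+01  1.55315456e-02
 -6.32578860e+01 -7.51023120e+01]
```

View pics/w1.png

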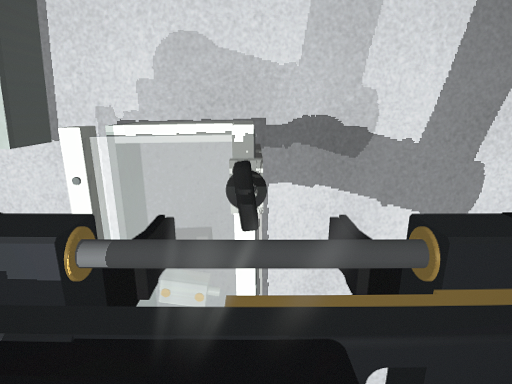

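The wrist view shows the knob bar at about (246,195), roughly along conveyor x. I'll measure it from depth.

```bash
python3 - <<'E'
from h import *
s=sense();c=capture('wrist')
m=np.zeros((384,512),bool);m[155:235,225:270]=1
P=reg(c,m,s);P=P[P[:,2]>.145];print(len(P),P.min(0),P.max(0),cv2.minAreaRect((P[:,:2]*1000).astype(np.float32)))
E
```

```text
1204 [ 0.39192519 -0.27336603  0.14515479] [ 0.44544291 -0.25167527  0.15900361] ((418.7695007324219, -262.825439453125), (53.490638732910156, 14.12550163269043), 9.895954132080078)
```

>>> drive_tool --pt "100 0 -6 -20 0 0 0.065" --pt "100 0 0 -25 0 0 0.065" --pt "100 0 0 -25 0 0 0" --pt "100 0 0 -27 0 0 0" --pt "0 0 0 0 0 0 0"

```text
time_s: 3.15
tcp_pos: [0.4136, -0.2645, 0.1398]
ee_rot: [[-0.986, -0.168, -0.01], [-0.168, 0.986, 0.004], [0.009, 0.006, -1.0]]
wrist_force: [-0.6, 1.1, -0.2]
gripper_width: 0.978
gripper_force: 0.0
```

>>> drive_tool --pt "0 0 0 0 0 0 0" --pt "0 0 0 0 0 0 0" --pt "0 0 0 0 0 0 0" --pt "0 0 0 0 0 0 0" --pt "0 0 0 0 0 0 0"

```text
time_s: 3.57
tcp_pos: [0.4184, -0.2647, 0.1458]
ee_rot: [[-0.985, -0.172, 0.003], [-0.172, 0.985, -0.001], [-0.002, -0.001, -1.0]]
wrist_force: [-0.4, 0.7, -0.0]
gripper_width: 0.628
gripper_force: 0.0
```

>>> drive_tool --pt "0 0 0 0 0 0 0" --pt "0 0 0 0 0 0 0" --pt "0 0 0 0 0 0 0" --pt "0 0 0 0 0 0 0" --pt "0 0 0 0 0 0 0"

```text
time_s: 3.98
tcp_pos: [0.4177, -0.2643, 0.1445]
ee_rot: [[-0.985, -0.172, -0.0], [-0.172, 0.985, 0.0], [0.0, 0.0, -1.0]]
wrist_force: [0.5, 4.9, 1.9]
gripper_width: 0.246
gripper_force: 3.2
```

>>> drive_tool --pt "0 0 0 0 0 0 0" --pt "0 0 0 0 0 0 0" --pt "0 0 0 0 0 0 0.1" --pt "0 0 0 0 0 0 0.1" --pt "0 0 0 0 0 0 0.1"

```text
time_s: 4.4
tcp_pos: [0.4172, -0.2634, 0.1447]
ee_rot: [[-0.888, -0.459, -0.001], [-0.459, 0.888, 0.002], [0.0, 0.002, -1.0]]
wrist_force: [-1.2, 3.5, 3.9]
gripper_width: 0.156
gripper_force: 59.5
```

>>> drive_tool --pt "0 0 0 0 0 0 0.1" --pt "0 0 0 0 0 0 0.1" --pt "0 0 0 0 0 0 0.1" --pt "0 0 0 0 0 0 0.1" --pt "0 0 0 0 0 0 0.1"

```text
time_s: 4.82
tcp_pos: [0.418, -0.2643, 0.1447]
ee_rot: [[-0.559, -0.829, 0.0], [-0.829, 0.559, 0.0], [-0.0, -0.0, -1.0]]
wrist_force: [1.3, -0.6, 0.8]
gripper_width: 0.158
gripper_force: 59.1
```

>>> drive_tool --pt "0 0 0 0 0 0 0.1" --pt "0 0 0 0 0 0 0.1" --pt "0 0 0 0 0 0 0.1" --pt "0 0 0 0 0 0 0.1" --pt "0 0 0 0 0 0 0"

```text
time_s: 5.23
tcp_pos: [0.4189, -0.2647, 0.1447]
ee_rot: [[-0.195, -0.981, 0.002], [-0.981, 0.195, -0.001], [0.0, -0.002, -1.0]]
wrist_force: [2.5, -0.3, -1.6]
gripper_width: 0.16
gripper_force: 59.0
```

>>> drive_tool --pt "0 20 0.8 0 0 0 0" --pt "0 30 1.3 0 0 0 0" --pt "0 30 1.3 0 0 0 0" --pt "0 30 1.3 0 0 0 0" --pt "0 30 1.3 0 0 0 0"

```text
time_s: 5.65
tcp_pos: [0.5576, -0.2574, 0.1448]
ee_rot: [[-0.199, -0.98, -0.004], [-0.98, 0.199, 0.002], [-0.001, 0.004, -1.0]]
wrist_force: [-3.6, 5.0, 5.6]
gripper_width: 0.16
gripper_force: 47.2
```

>>> drive_tool --pt "0 30 1.3 0 0 0 0" --pt "0 30 1.3 0 0 0 0" --pt "0 22 0.9 0 0 0 0" --pt "0 10 0.4 0 0 0 0" --pt "0 0 0 0 0 0 0"

```text
time_s: 6.07
tcp_pos: [0.6528, -0.2523, 0.1449]
ee_rot: [[-0.197, -0.98, 0.002], [-0.98, 0.197, 0.001], [-0.002, -0.002, -1.0]]
wrist_force: [0.9, 6.8, 4.7]
gripper_width: 0.158
gripper_force: 46.7
```

>>> drive_tool --pt "100 0 0 0 0 0 0" --pt "100 0 0 0 0 0 0" --pt "100 0 0 0 0 0 0" --pt "100 0 0 20 0 0 0" --pt "100 0 0 30 0 0 0"

```text
time_s: 6.48
tcp_pos: [0.647, -0.2544, 0.1903]
ee_rot: [[-0.199, -0.98, -0.01], [-0.98, 0.199, 0.002], [-0.0, 0.01, -1.0]]
wrist_force: [0.1, -0.5, -0.4]
gripper_width: 0.448
gripper_force: 0.0
```

>>> drive_tool --pt "100 0 20 35 0 0 0" --pt "100 0 40 25 0 0 0" --pt "100 0 40 20 0 0 0" --pt "100 0 40 0 0 0 0" --pt "100 0 40 0 0 0 0"

```text
time_s: 6.9
tcp_pos: [0.6496, -0.0814, 0.2715]
ee_rot: [[-0.2, -0.98, 0.003], [-0.98, 0.2, -0.0], [-0.0, -0.002, -1.0]]
wrist_force: [0.3, 1.3, -1.0]
gripper_width: 0.835
gripper_force: 0.0
```

```bash
python3 - <<'E'
from h import *
s=sense();print(s['time_s'],s['tcp_pos'])
c=capture('top');save(c,'top1')
a=c['frame'][130:290,330:470];cv2.imwrite('pics/top1c.png',cv2.cvtColor(cv2.resize(a,None,fx=5,fy=3.75*5/5*1.3333/1.3333 if 0 else 3.75,interpolation=cv2.INTER_CUBIC),cv2.COLOR_RGB2BGR))
for l in('reacher','clamp_knob','relay','cylinder_unit','sensor_head'):
    for q in masks_of(l,c)[:2]:
        P=reg(c,q['region']);print(l,round(q['p'],2),q['xy'],q['region'].sum(),np.round(np.median(P,0),3))
E
```

```text
6.9 [ 0.64955669 -0.08143215  0.27154612]
reacher 0.73 [225.3, 163.3] 1085 [0.667 0.178 0.024]
clamp_knob 0.61 [221.8, 153.5] 191 [0.688 0.186 0.058]
clamp_knob 0.55 [382.7, 158.3] 204 [ 0.65  -0.249  0.15 ]
cylinder_unit 0.51 [410.3, 170.3] 13110 [ 0.633 -0.335  0.094]
```

View pics/top1c.png

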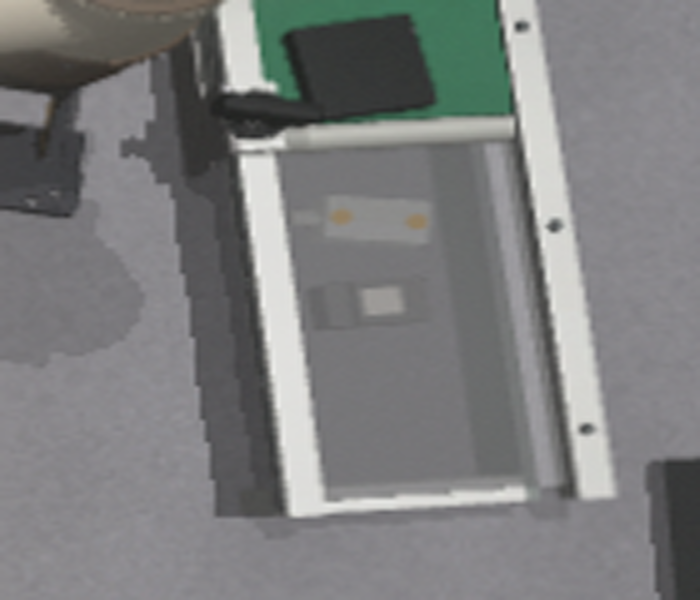

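Two parts are there: the cylinder at crop (378,220), with its rod pointing to the front, and a relay or sensor head at (370,303). The jaws can go in straight.

```bash
python3 - <<'E'
from h import *
c=capture('top')
f=lambda L:np.array([[330+u/5,130+v/3.75] for u,v in L])
for n,L,z in (('cyl',[(325,197),(433,203),(430,243),(323,238)],.034),('rod',[(292,217)],.017),('cyl screws',[(341,216),(416,222)],.034),('rel',[(315,283),(430,280),(425,325),(318,327)],.036),('relmid',[(381,301)],.043)):
    P=pts(c,f(L),z=z)[:,:2]; print(n,np.round(P,3).tolist(),np.round(P.mean(0),4))
P=pts(c,f([(289,515),(235,145)]),z=.1);d=P[1]-P[0];print('front rail',np.round(P,3),np.degrees(np.arctan2(d[1],d[0])))
P=pts(c,f([(612,495),(510,0)]),z=.1);d=P[1]-P[0];print('back rail',np.round(P,3),np.degrees(np.arctan2(d[1],d[0])))
E
```

```text
cyl [[0.603, -0.313], [0.598, -0.376], [0.566, -0.372], [0.572, -0.31]] [ 0.5847 -0.3423]
rod [[0.59, -0.297]] [ 0.5905 -0.2974]
cyl screws [[0.588, -0.321], [0.583, -0.365]] [ 0.5857 -0.3428]
rel [[0.537, -0.302], [0.538, -0.369], [0.503, -0.364], [0.503, -0.302]] [ 0.5201 -0.3345]
relmid [[0.521, -0.338]] [ 0.5215 -0.3375]
front rail [[ 0.363 -0.26   0.1  ]
 [ 0.634 -0.244  0.1  ]] 3.2987945646949655
back rail [[ 0.373 -0.438  0.1  ]
 [ 0.741 -0.406  0.1  ]] 4.946626393771601
```

>>> drive_tool --pt "100 2 40 0 0 0 -0.06" --pt "100 2 40 0 0 0 -0.06" --pt "100 2 40 0 0 0 -0.05" --pt "100 2 40 0 0 0 0" --pt "100 2 25 0 0 0 0"

```text
time_s: 7.67
tcp_pos: [0.66, 0.1046, 0.2698]
ee_rot: [[-0.361, -0.933, -0.0], [-0.933, 0.361, 0.0], [-0.0, 0.0, -1.0]]
wrist_force: [0.6, -0.8, 0.5]
gripper_width: 1.003
gripper_force: 0.0
```

```bash
python3 - <<'E'
from h import *
s=sense();c=capture('wrist');save(c,'w2');print(s['tcp_pos'],np.round(s['ee_rot'],3).tolist())
for l in('reacher',):
    for q in masks_of(l,c)[:2]:
        P=reg(c,q['region'],s);print(l,q['p'],q['xy'],P.min(0),P.max(0))
        B=P[(P[:,2]>.052)];print(len(B),cv2.minAreaRect((B[:,:2]*1000).astype(np.float32)),np.median(B[:,2]))
E
```

```text
[0.65998559 0.10455158 0.26976341] [[-0.361, -0.933, -0.0], [-0.933, 0.361, 0.0], [-0.0, 0.0, -1.0]]
reacher 0.85 [247.7, 180.4] [ 6.11018187e-01 -7.07219432e-02  4.45393276e-04] [0.69851253 0.23085216 0.06734739]
1125 ((665.5953369140625, 172.39230346679688), (65.8733139038086, 64.0416030883789), 87.16358184814453) 0.06408308910461102
```

View pics/w2.png

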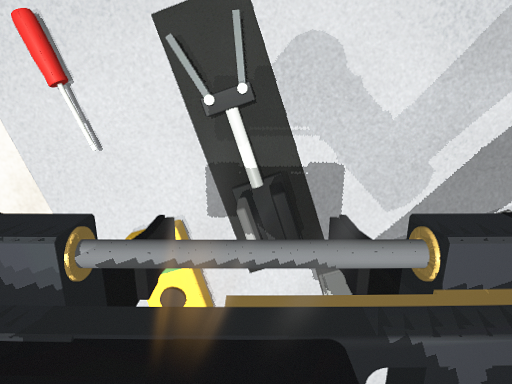

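The reacher's bars are at about (270,210), at yaw ≈ −92.8°. I turned the wrong way there, so I'm turning back and descending on the grip.

>>> drive_tool --pt "100 1 16 -18 0 0 0.065" --pt "100 1 16 -18 0 0 0.065" --pt "100 1 16 -18 0 0 0.065" --pt "100 1 16 -18 0 0 0.065" --pt "100 1 17 -18 0 0 0.062"

```text
time_s: 8.18
tcp_pos: [0.6653, 0.1821, 0.1792]
ee_rot: [[-0.046, -0.999, -0.0], [-0.999, 0.046, -0.0], [0.001, 0.0, -1.0]]
wrist_force: [0.4, -1.1, -0.9]
gripper_width: 0.998
gripper_force: 0.0
```

>>> drive_tool --pt "100 0 0 -35 0 0 0" --pt "100 0 0 -35 0 0 0" --pt "100 0 0 -30 0 0 0" --pt "100 0 0 -25 0 0 0" --pt "100 0 0 -11 0 0 0"

```text
time_s: 8.6
tcp_pos: [0.6629, 0.1807, 0.0395]
ee_rot: [[-0.05, -0.999, -0.007], [-0.999, 0.05, -0.003], [0.004, 0.007, -1.0]]
wrist_force: [-0.4, 0.2, -0.7]
gripper_width: 0.997
gripper_force: 0.0
```

>>> drive_tool --pt "64 0 0 0 0 0 0" --pt "64 0 0 0 0 0 0" --pt "64 0 0 0 0 0 0" --pt "64 0 0 0 0 0 0" --pt "64 0 0 0 0 0 0"

```text
time_s: 9.02
tcp_pos: [0.6656, 0.1843, 0.0466]
ee_rot: [[-0.046, -0.999, 0.003], [-0.999, 0.046, 0.001], [-0.001, -0.003, -1.0]]
wrist_force: [-3.6, 0.5, 7.2]
gripper_width: 0.708
gripper_force: 12.4
```

>>> drive_tool --pt "64 0 0 0 0 0 0" --pt "64 0 0 1 0 0 0.02" --pt "64 0 0 1 0 0 0.024" --pt "64 -10 -10 0 0 0 0" --pt "64 -18 -18 0 0 0 0"

```text
time_s: 9.43
tcp_pos: [0.6394, 0.1582, 0.0466]
ee_rot: [[0.002, -1.0, 0.006], [-1.0, -0.002, 0.002], [-0.002, -0.006, -1.0]]
wrist_force: [1.2, 1.2, 2.8]
gripper_width: 0.643
gripper_force: 9.6
```

>>> drive_tool --pt "64 -22 -22 0 0 0 0" --pt "64 -22 -22 0 0 0 0" --pt "64 -22 -22 0 0 0 0" --pt "64 -20 -20 0 0 0 0" --pt "64 -18 -20 0 0 0 0"

```text
time_s: 9.85
tcp_pos: [0.5323, 0.0495, 0.0466]
ee_rot: [[-0.0, -1.0, 0.002], [-1.0, 0.0, 0.001], [-0.001, -0.002, -1.0]]
wrist_force: [1.0, 0.3, -1.9]
gripper_width: 0.643
gripper_force: 10.9
```

>>> drive_tool --pt "64 -12 -12 0 0 0 0" --pt "64 -6 -8 0 0 0 0" --pt "64 0 0 0 0 0 0" --pt "64 0 0 0 0 0 0" --pt "64 0 0 0 0 0 0"

```text
time_s: 10.27
tcp_pos: [0.515, 0.03, 0.0466]
ee_rot: [[-0.002, -1.0, -0.001], [-1.0, 0.002, -0.001], [0.001, 0.001, -1.0]]
wrist_force: [-3.2, -3.3, 5.9]
gripper_width: 0.645
gripper_force: 12.8
```

```bash
python3 - <<'E'
from h import *
s=sense();print(s['time_s'],s['tcp_pos'],s['gripper_width'],s['joints'][5])
c=capture('top');save(c,'top2')
for l in('reacher','jaw_left','jaw_right'):
    for q in masks_of(l,c)[:1]:
        P=reg(c,q['region']);print(l,round(q['p'],2),q['xy'],q['region'].sum(),np.round(np.median(P,0),3),P.min(0),P.max(0))
a=c['frame'][110:290,250:450];cv2.imwrite('pics/top2c.png',cv2.cvtColor(cv2.resize(a,(666,600),interpolation=cv2.INTER_CUBIC),cv2.COLOR_RGB2BGR))
E
```

```text
10.2667 [0.51503188 0.02999205 0.04658589] 0.6450125325104831 -21.515472059825914
reacher 0.86 [335.8, 212.6] 431 [ 0.517 -0.132  0.028] [ 0.48516863 -0.22412045  0.00924973] [ 0.54956449 -0.01768974  0.03784249]
jaw_right 0.62 [355.9, 222.2] 92 [ 0.49  -0.188  0.029] [ 0.48290569 -0.22412045  0.00722969] [ 0.49869553 -0.15106316  0.03682293]
```

View pics/top2c.png

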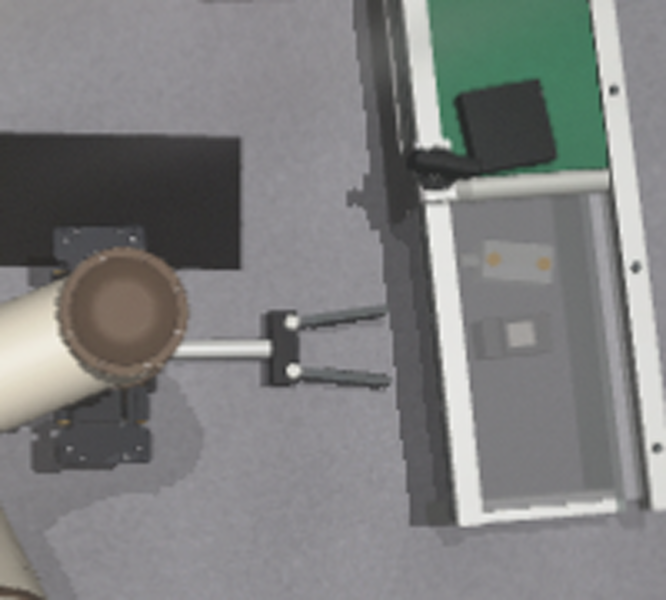

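The jaws, half open (tips near (387,313)/(387,380) in the crop), line up with the relay at (515,337). Advancing.

>>> drive_tool --pt "64 1 -15 0 0 0 0" --pt "64 1 -22 0 0 0 0" --pt "64 0 -22 0 0 0 0" --pt "64 0 -22 0 0 0 0" --pt "64 0 -22 0 0 0 0"

```text
time_s: 10.88
tcp_pos: [0.5195, -0.0722, 0.0466]
ee_rot: [[0.0, -1.0, 0.004], [-1.0, -0.0, 0.001], [-0.001, -0.004, -1.0]]
wrist_force: [0.6, 2.5, 0.5]
gripper_width: 0.643
gripper_force: 11.1
```

>>> drive_tool --pt "64 0 -20 0 0 0 0" --pt "64 0 -15 0 0 0 0" --pt "64 0 -11 0 0 0 0" --pt "64 0 0 0 0 0 0" --pt "45 0 0 0 0 0 0"

```text
time_s: 11.3
tcp_pos: [0.5178, -0.1193, 0.0465]
ee_rot: [[-0.002, -1.0, 0.001], [-1.0, 0.002, -0.001], [0.001, -0.001, -1.0]]
wrist_force: [-2.5, -4.1, 6.1]
gripper_width: 0.619
gripper_force: 13.5
```

>>> drive_tool --pt "45 0 0 0 0 0 0" --pt "45 0 0 0 0 0 0" --pt "45 0 0 0 0 0 0" --pt "45 0 0 0 0 0 0" --pt "45 0 0 0 0 0 0"

```text
time_s: 11.72
tcp_pos: [0.5153, -0.1189, 0.0467]
ee_rot: [[-0.001, -1.0, -0.003], [-1.0, 0.001, -0.001], [0.001, 0.003, -1.0]]
wrist_force: [-5.0, -6.1, 7.9]
gripper_width: 0.542
gripper_force: 30.0
```

>>> drive_tool --pt "45 0 0 0 0 0 0" --pt "45 0 0 0 0 0 0" --pt "45 0 0 0 0 0 0" --pt "45 0 5 0 0 0 0" --pt "45 0 10 0 0 0 0"

```text
time_s: 12.13
tcp_pos: [0.517, -0.1041, 0.0466]
ee_rot: [[-0.003, -1.0, 0.001], [-1.0, 0.003, -0.001], [0.001, -0.001, -1.0]]
wrist_force: [0.5, -4.0, 2.9]
gripper_width: 0.54
gripper_force: 30.0
```

>>> drive_tool --pt "45 0 18 0 0 0 0" --pt "45 0 22 0 0 0 0" --pt "45 0 22 0 0 0 0" --pt "45 -5 22 0 0 0 0" --pt "45 -10 22 0 0 0 0"

```text
time_s: 12.55
tcp_pos: [0.5034, 0.004, 0.0466]
ee_rot: [[-0.0, -1.0, 0.004], [-1.0, 0.0, 0.0], [-0.0, -0.004, -1.0]]
wrist_force: [0.9, -2.9, 2.3]
gripper_width: 0.542
gripper_force: 30.0
```

>>> drive_tool --pt "45 -15 22 0 0 0 0" --pt "45 -15 22 0 0 0 0" --pt "45 -12 15 0 0 0 0" --pt "45 -5 8 0 0 0 0" --pt "45 0 0 0 0 0 0"

```text
time_s: 12.97
tcp_pos: [0.4541, 0.0712, 0.0466]
ee_rot: [[0.001, -1.0, 0.0], [-1.0, -0.001, 0.001], [-0.001, -0.0, -1.0]]
wrist_force: [-3.1, 2.8, 5.1]
gripper_width: 0.539
gripper_force: 30.0
```

```bash
python3 - <<'E'
from h import *
s=sense();print(s['time_s'],s['tcp_pos'],s['gripper_width'])
c=capture('top');save(c,'top3')
for l in('relay','sensor_head','cylinder_unit','reacher'):
    for q in masks_of(l,c)[:2]:
        P=reg(c,q['region']);print(l,round(q['p'],2),q['xy'],q['region'].sum(),np.round(np.median(P,0),3),P.min(0),P.max(0))
a=c['frame'][110:290,250:450];cv2.imwrite('pics/top3c.png',cv2.cvtColor(cv2.resize(a,(666,600),interpolation=cv2.INTER_CUBIC),cv2.COLOR_RGB2BGR))
E
```

```text
12.9667 [0.45407227 0.07123076 0.04662005] 0.5393359569790157
relay 0.51 [342.3, 234.6] 269 [ 0.462 -0.142  0.038] [ 0.44630982 -0.18270395 -0.00273044] [ 0.47894217 -0.11434983  0.05170226]
sensor_head 0.73 [320.0, 235.1] 524 [ 0.459 -0.093  0.027] [ 0.43093977 -0.18517244 -0.00596687] [0.49595902 0.00175596 0.04867378]
reacher 0.95 [323.5, 233.0] 512 [ 0.461 -0.094  0.027] [ 0.43100647 -0.18032234 -0.00381296] [0.49163104 0.00137259 0.04031333]
```

View pics/top3c.png

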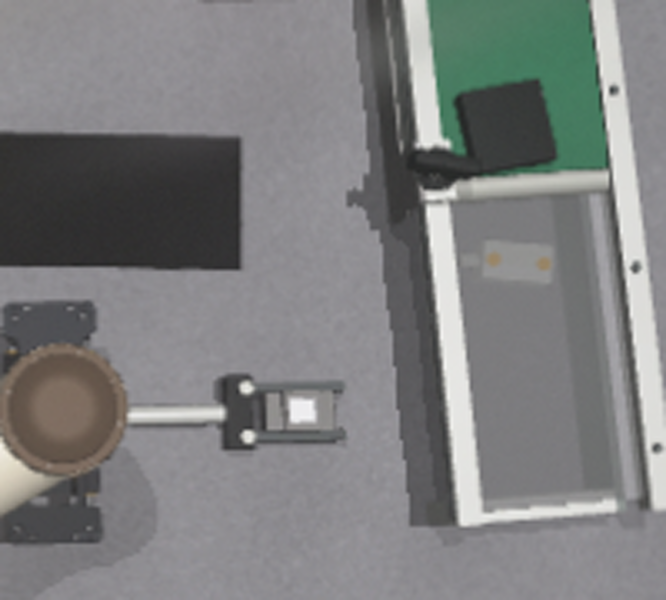

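The relay is held in the jaws at (300,410), outside. Only the cylinder remains, at (517,262). Releasing the relay and withdrawing.

>>> drive_tool --pt "71 0 0 0 0 0 0" --pt "71 0 0 0 0 0 0" --pt "71 0 0 0 0 0 0" --pt "71 0 0 0 0 0 0" --pt "71 0 5 0 0 0 0"

```text
time_s: 13.63
tcp_pos: [0.4547, 0.073, 0.0464]
ee_rot: [[-0.003, -1.0, -0.001], [-1.0, 0.003, -0.001], [0.001, 0.001, -1.0]]
wrist_force: [0.7, -5.0, 5.5]
gripper_width: 0.704
gripper_force: 8.6
```

>>> drive_tool --pt "71 0 15 0 0 0 0" --pt "71 0 20 0 0 0 0" --pt "71 0 25 0 0 0 0" --pt "71 0 20 0 0 0 0" --pt "64 0 12 0 0 0 0"

```text
time_s: 14.05
tcp_pos: [0.4529, 0.1654, 0.0462]
ee_rot: [[-0.002, -1.0, -0.005], [-1.0, 0.002, -0.004], [0.004, 0.005, -1.0]]
wrist_force: [-0.5, -7.8, 8.3]
gripper_width: 0.689
gripper_force: 10.4
```

>>> drive_tool --pt "64 15 0 0 0 0 0" --pt "64 22 0 0 0 0 0" --pt "64 25 0 0 0 0 0" --pt "64 25 -5 0 0 0 0" --pt "64 20 -15 0 0 0 0"

```text
time_s: 14.47
tcp_pos: [0.5611, 0.147, 0.046]
ee_rot: [[-0.001, -1.0, -0.004], [-1.0, 0.001, -0.001], [0.001, 0.004, -1.0]]
wrist_force: [-4.2, 4.1, 8.1]
gripper_width: 0.647
gripper_force: 13.5
```

>>> drive_tool --pt "64 11 -20 0 0 0 0" --pt "64 0 -25 0 0 0 0" --pt "64 0 -25 0 0 0 0" --pt "64 0 -20 0 0 0 0" --pt "64 0 0 0 0 0 0"

```text
time_s: 14.88
tcp_pos: [0.5715, 0.0529, 0.0459]
ee_rot: [[-0.006, -1.0, -0.003], [-1.0, 0.006, -0.001], [0.001, 0.003, -1.0]]
wrist_force: [0.7, -3.6, 2.6]
gripper_width: 0.642
gripper_force: 11.0
```

```bash
python3 - <<'E'
from h import *
s=sense();print(s['time_s'],s['tcp_pos'],s['gripper_width'])
c=capture('top')
for l in('relay','cylinder_unit','reacher','jaw_left','jaw_right'):
    for q in masks_of(l,c)[:2]:
        P=reg(c,q['region']);print(l,round(q['p'],2),q['xy'],q['region'].sum(),np.round(np.median(P,0),3),P.min(0),P.max(0))
E
```

```text
14.8833 [0.57145766 0.05287595 0.04590175] 0.6420362570449116
relay 0.75 [343.3, 234.7] 260 [ 0.46  -0.144  0.039] [ 0.44175733 -0.18592081 -0.00528414] [ 0.48013281 -0.11540288  0.05102393]
cylinder_unit 0.69 [161.6, 232.4] 5094 [0.479 0.373 0.005] [ 0.33997334  0.24718245 -0.00632281] [0.63813088 0.45718389 0.35481411]
reacher 0.8 [326.6, 193.7] 678 [ 0.571 -0.112  0.027] [ 0.53397591 -0.20346877 -0.00436669] [0.61219979 0.02372442 0.29288283]
reacher 0.45 [382.7, 154.5] 199 [ 0.65  -0.248  0.151] [ 0.63624899 -0.2735205   0.09812332] [ 0.67037219 -0.22247598  0.16103498]
jaw_left 0.48 [341.1, 185.1] 98 [ 0.597 -0.164  0.029] [ 5.90728258e-01 -1.99122075e-01 -2.74614328e-05] [ 0.6067121  -0.12646042  0.0351767 ]
jaw_right 0.6 [346.0, 205.5] 102 [ 0.544 -0.165  0.029] [ 0.53621787 -0.20315567  0.0086138 ] [ 0.5537512  -0.12439508  0.03772216]
jaw_right 0.27 [345.3, 185.4] 78 [ 0.597 -0.17   0.03 ] [ 0.59217892 -0.19912208  0.01023957] [ 0.60464093 -0.13182805  0.0351767 ]
```

>>> drive_tool --pt "64 0 -15 0 0 0 0" --pt "64 0 -22 0 0 0 0" --pt "64 0 -22 0 0 0 0" --pt "64 4 -22 0 0 0 0" --pt "64 5 -20 0 0 0 0"

```text
time_s: 15.6
tcp_pos: [0.5814, -0.0439, 0.046]
ee_rot: [[-0.0, -1.0, -0.001], [-1.0, 0.0, 0.001], [-0.001, 0.001, -1.0]]
wrist_force: [0.2, 2.5, 1.8]
gripper_width: 0.646
gripper_force: 11.5
```

>>> drive_tool --pt "64 4 -20 0 0 0 0" --pt "64 0 -20 0 0 0 0" --pt "64 0 -15 0 0 0 0" --pt "64 0 -8 0 0 0 0" --pt "64 0 0 0 0 0 0"

```text
time_s: 16.02
tcp_pos: [0.5859, -0.1083, 0.0459]
ee_rot: [[-0.002, -1.0, -0.0], [-1.0, 0.002, -0.0], [0.0, 0.0, -1.0]]
wrist_force: [0.3, -2.0, 0.6]
gripper_width: 0.64
gripper_force: 10.9
```

>>> drive_tool --pt "45 0 0 0 0 0 0" --pt "45 0 0 0 0 0 0" --pt "45 0 0 0 0 0 0" --pt "45 0 0 0 0 0 0" --pt "45 0 0 0 0 0 0"

```text
time_s: 16.43
tcp_pos: [0.5839, -0.1074, 0.0461]
ee_rot: [[-0.002, -1.0, -0.004], [-1.0, 0.002, 0.0], [-0.0, 0.004, -1.0]]
wrist_force: [-4.9, -1.0, 6.0]
gripper_width: 0.541
gripper_force: 30.0
```

>>> drive_tool --pt "45 0 0 0 0 0 0" --pt "45 0 0 0 0 0 0" --pt "45 0 0 0 0 0 0" --pt "45 0 5 0 0 0 0" --pt "45 0 10 0 0 0 0"

```text
time_s: 16.85
tcp_pos: [0.5859, -0.093, 0.046]
ee_rot: [[-0.003, -1.0, 0.001], [-1.0, 0.003, -0.0], [0.0, -0.001, -1.0]]
wrist_force: [0.5, -2.2, -0.8]
gripper_width: 0.543
gripper_force: 30.0
```

>>> drive_tool --pt "45 0 18 0 0 0 0" --pt "45 -1 22 0 0 0 0" --pt "45 -1 22 0 0 0 0" --pt "45 -1 22 0 0 0 0" --pt "45 -1 22 0 0 0 0"

```text
time_s: 17.27
tcp_pos: [0.5818, 0.0149, 0.046]
ee_rot: [[-0.001, -1.0, 0.001], [-1.0, 0.001, 0.0], [-0.0, -0.001, -1.0]]
wrist_force: [0.6, -1.6, -0.6]
gripper_width: 0.536
gripper_force: 30.0
```

>>> drive_tool --pt "45 -2 22 0 0 0 0" --pt "45 -2 22 0 0 0 0" --pt "45 -2 20 0 0 0 0" --pt "45 0 12 0 0 0 0" --pt "45 0 0 0 0 0 0"

```text
time_s: 17.68
tcp_pos: [0.5758, 0.0924, 0.046]
ee_rot: [[0.001, -1.0, 0.001], [-1.0, -0.001, 0.001], [-0.001, -0.001, -1.0]]
wrist_force: [-0.7, 2.1, 0.1]
gripper_width: 0.541
gripper_force: 30.0
```

```bash
python3 - <<'E'
from h import *
s=sense();print(s['time_s'],s['tcp_pos'],s['gripper_width'])
c=capture('top');save(c,'top4')
for l in('relay','cylinder_unit','reacher'):
    for q in masks_of(l,c)[:2]:
        P=reg(c,q['region']);print(l,round(q['p'],2),q['xy'],q['region'].sum(),np.round(np.median(P,0),3),P.min(0),P.max(0))
a=c['frame'][110:290,250:450];cv2.imwrite('pics/top4c.png',cv2.cvtColor(cv2.resize(a,(666,600),interpolation=cv2.INTER_CUBIC),cv2.COLOR_RGB2BGR))
E
```

```text
17.6833 [0.57584409 0.09235455 0.04604243] 0.5408726867387479
relay 0.83 [342.2, 233.2] 240 [ 0.461 -0.144  0.04 ] [ 0.4439004  -0.17603773  0.0123008 ] [ 0.47797851 -0.11637576  0.05007741]
relay 0.44 [403.4, 149.1] 658 [ 0.691 -0.313  0.112] [ 0.64705887 -0.35762087  0.09065076] [ 0.73205642 -0.27531314  0.15916367]
cylinder_unit 0.8 [336.2, 191.8] 282 [ 0.583 -0.137  0.033] [ 0.56486125 -0.16948858  0.00076512] [ 0.60135957 -0.09480037  0.04315323]
reacher 0.86 [310.5, 192.2] 609 [ 0.581 -0.066  0.027] [ 0.55015783 -0.1632728  -0.00473151] [0.61489912 0.05510328 0.070988  ]
```

View pics/top4c.png

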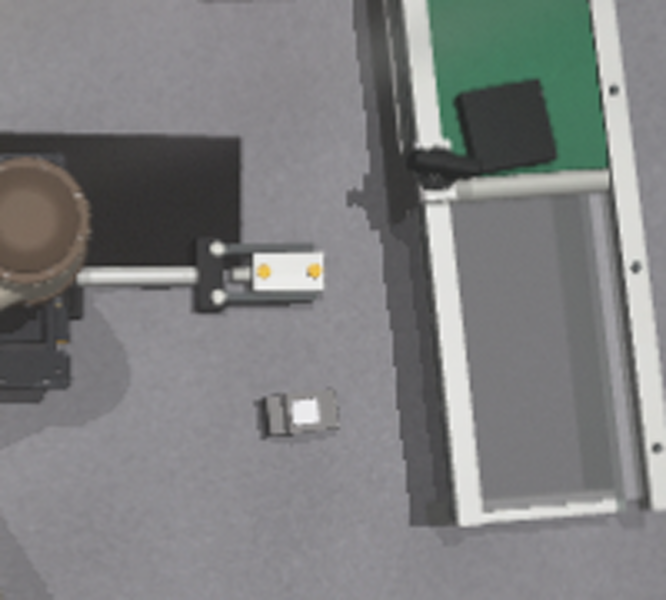

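Both parts are out: the cylinder at (288,272) in the jaws, the relay at (300,413). The gap is empty. Release and return the reacher to the mat.

>>> drive_tool --pt "71 0 0 0 0 0 0" --pt "71 0 0 0 0 0 0" --pt "71 0 0 0 0 0 0" --pt "71 0 0 0 0 0 0" --pt "71 0 5 0 0 0 0"

```text
time_s: 18.3
tcp_pos: [0.5751, 0.0927, 0.046]
ee_rot: [[-0.004, -1.0, -0.002], [-1.0, 0.004, -0.001], [0.001, 0.002, -1.0]]
wrist_force: [0.2, -0.7, -2.1]
gripper_width: 0.702
gripper_force: 9.2
```

>>> drive_tool --pt "71 0 15 0 0 0 0" --pt "71 0 20 0 0 0 0" --pt "71 0 22 0 0 0 0" --pt "71 0 20 0 0 0 0" --pt "71 0 12 0 0 0 0"

```text
time_s: 18.72
tcp_pos: [0.5755, 0.1854, 0.0461]
ee_rot: [[-0.001, -1.0, -0.0], [-1.0, 0.001, 0.0], [-0.0, 0.0, -1.0]]
wrist_force: [0.3, -0.8, -3.6]
gripper_width: 0.712
gripper_force: 9.0
```

>>> drive_tool --pt "71 12 0 0 0 0 -0.02" --pt "71 20 0 0 0 0 -0.02" --pt "71 22 0 0 0 0 0" --pt "71 20 0 0 0 0 0" --pt "71 12 0 0 0 0 0"

```text
time_s: 19.13
tcp_pos: [0.6629, 0.1833, 0.046]
ee_rot: [[-0.042, -0.999, -0.0], [-0.999, 0.042, -0.0], [0.0, 0.0, -1.0]]
wrist_force: [-2.7, 0.1, 2.3]
gripper_width: 0.711
gripper_force: 10.7
```

>>> drive_tool --pt "71 0 0 -2 0 0 0" --pt "71 0 0 0 0 0 0" --pt "100 0 0 0 0 0 0" --pt "100 0 0 0 0 0 0" --pt "100 0 0 0 0 0 0"

```text
time_s: 19.55
tcp_pos: [0.6604, 0.1831, 0.044]
ee_rot: [[-0.042, -0.999, -0.002], [-0.999, 0.042, -0.0], [0.0, 0.002, -1.0]]
wrist_force: [-0.1, -0.2, -0.7]
gripper_width: 0.862
gripper_force: 0.0
```

>>> drive_tool --pt "100 0 0 0 0 0 0" --pt "100 0 0 25 0 0 0" --pt "100 0 0 35 0 0 0" --pt "100 0 0 35 0 0 0" --pt "100 0 -10 30 0 0 0"

```text
time_s: 19.97
tcp_pos: [0.6614, 0.1743, 0.171]
ee_rot: [[-0.04, -0.999, 0.0], [-0.999, 0.04, 0.0], [-0.0, -0.0, -1.0]]
wrist_force: [1.8, -0.1, 0.3]
gripper_width: 0.998
gripper_force: 0.0
```

>>> drive_tool --pt "100 -10 -36 12 0 0 0" --pt "100 -12 -38 12 0 0 0" --pt "100 -12 -38 12 0 0 0" --pt "100 -12 -38 12 0 0 0" --pt "100 -12 -38 12 0 0 0"

```text
time_s: 20.38
tcp_pos: [0.602, -0.0163, 0.2295]
ee_rot: [[-0.041, -0.999, -0.001], [-0.999, 0.041, 0.0], [-0.0, 0.001, -1.0]]
wrist_force: [2.0, -1.1, 1.0]
gripper_width: 0.997
gripper_force: 0.0
```

>>> drive_tool --pt "100 -12 -30 0 0 0 0" --pt "100 -8 0 0 0 0 0" --pt "100 0 0 0 0 0 0"

```text
time_s: 20.63
tcp_pos: [0.5815, -0.0463, 0.2294]
ee_rot: [[-0.045, -0.999, -0.001], [-0.999, 0.045, 0.001], [-0.001, 0.001, -1.0]]
wrist_force: [0.2, 0.2, -0.5]
gripper_width: 1.0
gripper_force: 0.0
```

```bash
cat > look.py <<'E'
from h import *
import sys
s=sense();c=capture('wrist');save(c,sys.argv[1]);print(s['time_s'],s['tcp_pos'],np.round(s['ee_rot'],3).tolist())
for l in sys.argv[2:]:
    for q in masks_of(l,c)[:2]:
        P=reg(c,q['region'],s);print(l,round(q['p'],2),np.round(q['xy']),len(P),P.min(0).round(3),P.max(0).round(3))
        B=P[P[:,2]>.02]
        if len(B)>20: print('  rect',[np.round(a,1) for a in cv2.minAreaRect((B[:,:2]*1000).astype(np.float32))])
        B=P[P[:,2]>.030]
        if len(B)>20: print('  rect hi',[np.round(a,1) for a in cv2.minAreaRect((B[:,:2]*1000).astype(np.float32))])
E
python3 look.py w3 cylinder_unit relay
python3 - <<'E'
from h import *
c=capture('top')
for l in('reacher','tray'):
    for q in masks_of(l,c)[:1]:
        P=reg(c,q['region']);B=P[P[:,2]>(.05 if l=='reacher' else .02)];print(l,q['p'],P.min(0),P.max(0),cv2.minAreaRect((B[:,:2]*1000).astype(np.float32)))
E
```

```text
20.6333 [ 0.58154913 -0.04633355  0.22944929] [[-0.045, -0.999, -0.001], [-0.999, 0.045, 0.001], [-0.001, 0.001, -1.0]]
cylinder_unit 0.78 [247.  80.] 2171 [ 0.564 -0.183 -0.001] [ 0.601 -0.098  0.039]
  rect [array([ 581.4, -137.2]), array([34.1, 78.1]), np.float64(2.1)]
  rect hi [array([ 581.7, -144.9]), array([34.1, 62.7]), np.float64(2.1)]
relay 0.77 [357.  71.] 2457 [ 0.429 -0.178  0.001] [ 0.481 -0.117  0.047]
  rect [array([ 461. , -147.7]), array([35.1, 59.5]), np.float64(6.3)]
  rect hi [array([ 461. , -147.7]), array([35.1, 59.5]), np.float64(6.3)]
relay 0.71 [36.  6.] 1103 [ 0.707 -0.237 -0.001] [ 0.855 -0.224  0.056]
  rect [array([ 779.3, -228.1]), array([117.6,   2.2]), np.float64(3.1)]
  rect hi [array([ 786.7, -227.7]), array([87.6,  2.2]), np.float64(3.0)]
reacher 0.67 [ 0.55950505  0.13915487 -0.00712262] [0.71217047 0.24001596 0.53860637] ((628.2455444335938, 185.0565948486328), (137.85775756835938, 86.30951690673828), 3.7123231887817383)
tray 0.64 [ 0.33885911  0.28268311 -0.00681504] [0.64020066 0.45529716 0.0426011 ] ((489.8173828125, 365.9847106933594), (151.57095336914062, 291.8097839355469), 86.45381164550781)
```

View pics/w3.png

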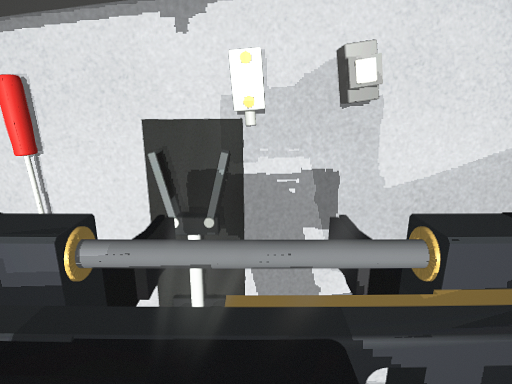

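The wrist view shows the cylinder at (247,80) with its rod toward the mat, and the relay at (360,72). The reacher sits on the mat at (195,220). Pick the cylinder.

>>> drive_tool --pt "100 0 -25 -20 0 0 0.041" --pt "100 0 -35 -30 0 0 0.041" --pt "100 0 -30 -25 0 0 0" --pt "100 0 -9 -35 0 0 0" --pt "100 0 0 -35 0 0 0"

```text
time_s: 21.35
tcp_pos: [0.5845, -0.1422, 0.086]
ee_rot: [[0.038, -0.999, 0.002], [-0.999, -0.038, -0.0], [0.0, -0.002, -1.0]]
wrist_force: [1.1, 0.7, -0.7]
gripper_width: 1.001
gripper_force: 0.0
```

>>> drive_tool --pt "100 0 0 -30 0 0 0" --pt "100 0 0 -20 0 0 0" --pt "100 0 0 -10 0 0 0" --pt "20 0 0 0 0 0 0" --pt "20 0 0 0 0 0 0"

```text
time_s: 21.77
tcp_pos: [0.5846, -0.1402, 0.0273]
ee_rot: [[0.041, -0.999, 0.0], [-0.999, -0.041, -0.0], [0.0, -0.0, -1.0]]
wrist_force: [1.2, -0.8, 0.5]
gripper_width: 0.918
gripper_force: 0.0
```

>>> drive_tool --pt "20 0 0 0 0 0 0" --pt "20 0 0 0 0 0 0" --pt "20 0 0 0 0 0 0" --pt "20 0 0 0 0 0 0" --pt "20 0 0 0 0 0 0"

```text
time_s: 22.18
tcp_pos: [0.5841, -0.1406, 0.028]
ee_rot: [[0.04, -0.999, 0.001], [-0.999, -0.04, 0.0], [0.0, -0.001, -1.0]]
wrist_force: [-0.7, -0.3, 0.9]
gripper_width: 0.555
gripper_force: 0.0
```

>>> drive_tool --pt "20 0 0 0 0 0 0" --pt "20 0 0 0 0 0 0" --pt "20 0 0 15 0 0 0" --pt "20 0 0 30 0 0 0" --pt "20 0 10 35 0 0 0"

```text
time_s: 22.6
tcp_pos: [0.5816, -0.1315, 0.1054]
ee_rot: [[0.038, -0.999, -0.007], [-0.999, -0.038, 0.0], [-0.0, 0.007, -1.0]]
wrist_force: [1.0, -0.4, -2.2]
gripper_width: 0.391
gripper_force: 30.0
```

>>> drive_tool --pt "20 0 25 15 0 0 0" --pt "20 -3 38 10 0 0 0" --pt "20 -3 38 0 0 0 0" --pt "20 -3 38 0 0 0 0" --pt "20 -3 38 0 0 0 0"

```text
time_s: 23.02
tcp_pos: [0.571, 0.0478, 0.1322]
ee_rot: [[0.039, -0.999, -0.0], [-0.999, -0.039, 0.0], [-0.0, 0.0, -1.0]]
wrist_force: [0.2, -0.0, -1.9]
gripper_width: 0.39
gripper_force: 30.0
```

>>> drive_tool --pt "20 -3 38 0 0 0 0" --pt "20 -3 38 0 0 0 0" --pt "20 -3 38 0 0 0 0" --pt "20 -3 38 0 0 0 -0.03" --pt "20 -3 38 0 0 0 -0.03"

```text
time_s: 23.43
tcp_pos: [0.5558, 0.238, 0.1318]
ee_rot: [[-0.021, -1.0, -0.001], [-1.0, 0.021, -0.0], [0.0, 0.001, -1.0]]
wrist_force: [0.6, -0.7, -0.8]
gripper_width: 0.391
gripper_force: 30.0
```

>>> drive_tool --pt "20 -3 38 0 0 0 -0.03" --pt "20 -2 38 0 0 0 0" --pt "20 0 35 0 0 0 0" --pt "20 0 20 0 0 0 0" --pt "20 0 0 0 0 0 0"

```text
time_s: 23.85
tcp_pos: [0.5512, 0.3717, 0.1312]
ee_rot: [[-0.046, -0.999, 0.001], [-0.999, 0.046, 0.001], [-0.001, -0.0, -1.0]]
wrist_force: [-0.2, 0.0, -2.1]
gripper_width: 0.384
gripper_force: 30.0
```

>>> drive_tool --pt "20 0 0 -30 0 0 0" --pt "20 0 0 -30 0 0 0" --pt "20 0 0 -22 0 0 0" --pt "20 0 0 -10 0 0 0" --pt "20 0 0 -4 0 0 0"

```text
time_s: 24.27
tcp_pos: [0.5507, 0.3657, 0.0336]
ee_rot: [[-0.051, -0.999, -0.004], [-0.999, 0.051, -0.004], [0.004, 0.004, -1.0]]
wrist_force: [0.8, -0.5, -1.5]
gripper_width: 0.385
gripper_force: 30.0
```

>>> drive_tool --pt "60 0 0 0 0 0 0" --pt "60 0 0 0 0 0 0" --pt "60 0 0 0 0 0 0" --pt "60 0 0 0 0 0 0" --pt "70 0 0 35 0 0 0"

```text
time_s: 24.68
tcp_pos: [0.5484, 0.3646, 0.0657]
ee_rot: [[-0.052, -0.999, -0.01], [-0.999, 0.052, -0.008], [0.008, 0.01, -1.0]]
wrist_force: [-0.4, 0.1, -1.3]
gripper_width: 0.609
gripper_force: 0.0
```

>>> drive_tool --pt "100 0 0 35 0 0 0" --pt "100 -8 -20 35 0 0 0.04" --pt "100 -12 -38 20 0 0 0.04" --pt "100 -12 -38 0 0 0 0.02" --pt "100 -12 -38 0 0 0 0.02"

```text
time_s: 25.1
tcp_pos: [0.5088, 0.2357, 0.163]
ee_rot: [[0.072, -0.997, 0.005], [-0.997, -0.072, 0.004], [-0.004, -0.005, -1.0]]
wrist_force: [1.2, -0.8, 0.4]
gripper_width: 0.95
gripper_force: 0.0
```

>>> drive_tool --pt "100 -12 -38 0 0 0 0.02" --pt "100 -12 -38 0 0 0 0.01" --pt "100 -12 -38 0 0 0 0" --pt "100 -10 -38 0 0 0 0" --pt "100 0 -38 0 0 0 0"

```text
time_s: 25.52
tcp_pos: [0.4607, 0.0442, 0.1612]
ee_rot: [[0.101, -0.995, 0.002], [-0.995, -0.101, 0.001], [-0.001, -0.002, -1.0]]
wrist_force: [1.1, 0.3, -0.3]
gripper_width: 0.998
gripper_force: 0.0
```

>>> drive_tool --pt "100 0 -38 0 0 0 0" --pt "100 0 -38 0 0 0 0" --pt "100 0 -20 0 0 0 0" --pt "100 0 0 0 0 0 0" --pt "100 0 0 0 0 0 0"

```text
time_s: 25.93
tcp_pos: [0.4628, -0.051, 0.1609]
ee_rot: [[0.097, -0.995, 0.002], [-0.995, -0.097, 0.0], [-0.0, -0.002, -1.0]]
wrist_force: [-0.4, 0.1, -0.3]
gripper_width: 0.999
gripper_force: 0.0
```

```bash
python3 look.py w4 relay
python3 - <<'E'
from h import *
c=capture('top');save(c,'top5')
for l in('reacher','cylinder_unit'):
    for q in masks_of(l,c)[:1]:
        P=reg(c,q['region']);B=P[P[:,2]>(.05 if l=='reacher' else .02)];print(l,q['p'],P.min(0),P.max(0),cv2.minAreaRect((B[:,:2]*1000).astype(np.float32)))
E
```

```text
25.9333 [ 0.46277642 -0.05100955  0.1608787 ] [[0.097, -0.995, 0.002], [-0.995, -0.097, 0.0], [-0.0, -0.002, -1.0]]
relay 0.89 [262.  75.] 3120 [ 0.442 -0.178  0.032] [ 0.48  -0.116  0.047]
  rect [array([ 460.6, -147.4]), array([33.7, 59.8]), np.float64(5.3)]
  rect hi [array([ 460.6, -147.4]), array([33.7, 59.8]), np.float64(5.3)]
reacher 0.74 [ 0.60679251 -0.06945765 -0.00584292] [0.70679107 0.24385521 0.07374034] ((662.2574462890625, 183.79612731933594), (88.3330307006836, 65.23651123046875), 87.38766479492188)
cylinder_unit 0.87 [0.53290474 0.33171899 0.02168412] [0.56361686 0.40365432 0.04633401] ((548.4786376953125, 367.672119140625), (72.11561584472656, 30.01272201538086), 89.04499816894531)
```

The cylinder is in the tray and the reacher is on its mat. Pick the relay.

>>> drive_tool --pt "100 -1 -38 0 0 0 0" --pt "100 -1 -38 -10 0 0 0" --pt "100 0 -20 -30 0 0 0" --pt "100 0 0 -38 0 0 0" --pt "100 0 0 -35 0 0 0"

```text
time_s: 26.6
tcp_pos: [0.4611, -0.1464, 0.0461]
ee_rot: [[0.099, -0.995, 0.003], [-0.995, -0.099, 0.0], [0.0, -0.003, -1.0]]
wrist_force: [0.9, -0.0, -0.8]
gripper_width: 1.002
gripper_force: 0.0
```

>>> drive_tool --pt "100 0 0 -18 0 0 0" --pt "20 0 0 0 0 0 0" --pt "20 0 0 0 0 0 0" --pt "20 0 0 0 0 0 0" --pt "20 0 0 0 0 0 0"

```text
time_s: 27.02
tcp_pos: [0.4621, -0.1457, 0.0305]
ee_rot: [[0.101, -0.995, 0.004], [-0.995, -0.101, -0.0], [0.0, -0.004, -1.0]]
wrist_force: [-0.3, -0.3, -0.3]
gripper_width: 0.781
gripper_force: 0.0
```

>>> drive_tool --pt "20 0 0 0 0 0 0" --pt "20 0 0 0 0 0 0" --pt "20 0 0 0 0 0 0" --pt "20 0 0 0 0 0 0" --pt "20 0 0 0 0 0 0"

```text
time_s: 27.43
tcp_pos: [0.4606, -0.1461, 0.0291]
ee_rot: [[0.1, -0.995, 0.001], [-0.995, -0.1, 0.0], [0.0, -0.001, -1.0]]
wrist_force: [-0.1, 0.8, -0.0]
gripper_width: 0.403
gripper_force: 0.9
```

>>> drive_tool --pt "20 0 0 15 0 0 0" --pt "20 0 10 30 0 0 0" --pt "20 0 25 35 0 0 0" --pt "20 -2 38 20 0 0 0" --pt "20 -2 38 0 0 0 0"

```text
time_s: 27.85
tcp_pos: [0.4593, -0.036, 0.1314]
ee_rot: [[0.098, -0.995, 0.009], [-0.995, -0.098, 0.002], [-0.001, -0.01, -1.0]]
wrist_force: [0.9, 0.2, -0.5]
gripper_width: 0.39
gripper_force: 30.0
```

>>> drive_tool --pt "20 -3 38 0 0 0 0" --pt "20 -3 38 0 0 0 0" --pt "20 -3 38 0 0 0 -0.03" --pt "20 -3 38 0 0 0 -0.03" --pt "20 -3 38 0 0 0 -0.03"

```text
time_s: 28.27
tcp_pos: [0.4407, 0.1545, 0.1271]
ee_rot: [[0.009, -1.0, -0.0], [-1.0, -0.009, -0.0], [0.0, 0.0, -1.0]]
wrist_force: [0.4, -0.6, -0.7]
gripper_width: 0.389
gripper_force: 30.0
```

>>> drive_tool --pt "20 -3 38 0 0 0 -0.03" --pt "20 -3 38 0 0 0 -0.02" --pt "20 -3 38 0 0 0 0" --pt "20 -3 38 0 0 0 0" --pt "20 0 28 0 0 0 0"

```text
time_s: 28.68
tcp_pos: [0.4288, 0.3356, 0.1269]
ee_rot: [[-0.038, -0.999, -0.0], [-0.999, 0.038, 0.0], [-0.0, 0.0, -1.0]]
wrist_force: [0.5, -0.1, -0.5]
gripper_width: 0.387
gripper_force: 30.0
```

>>> drive_tool --pt "20 0 28 0 0 0 0" --pt "20 0 0 -35 0 0 0" --pt "20 0 0 -35 0 0 0" --pt "20 0 0 -18 0 0 0" --pt "20 0 0 -4 0 0 0"

```text
time_s: 29.1
tcp_pos: [0.4278, 0.3592, 0.0328]
ee_rot: [[-0.039, -0.999, -0.005], [-0.999, 0.04, -0.007], [0.007, 0.005, -1.0]]
wrist_force: [-11.0, -2.5, 22.6]
gripper_width: 0.387
gripper_force: 30.0
```

>>> drive_tool --pt "60 0 0 0 0 0 0" --pt "60 0 0 0 0 0 0" --pt "60 0 0 0 0 0 0" --pt "60 0 0 0 0 0 0" --pt "70 0 0 35 0 0 0"

```text
time_s: 29.52
tcp_pos: [0.4268, 0.3574, 0.0648]
ee_rot: [[-0.042, -0.999, -0.009], [-0.999, 0.042, -0.01], [0.011, 0.008, -1.0]]
wrist_force: [-0.3, -0.5, 0.5]
gripper_width: 0.613
gripper_force: 0.0
```

>>> drive_tool --pt "100 0 0 38 0 0 0" --pt "100 10 -15 38 0 0 0" --pt "100 15 -35 38 0 0 0" --pt "100 15 -38 38 0 0 0" --pt "100 15 -38 0 0 0 0"

```text
time_s: 29.93
tcp_pos: [0.4805, 0.2546, 0.211]
ee_rot: [[-0.036, -0.999, 0.012], [-0.999, 0.036, 0.009], [-0.009, -0.012, -1.0]]
wrist_force: [1.5, -0.6, 0.3]
gripper_width: 0.95
gripper_force: 0.0
```

>>> drive_tool --pt "100 15 -38 0 0 0 0" --pt "100 15 -38 0 0 0 0" --pt "100 15 -38 0 0 0 0" --pt "100 15 -38 0 0 0 0" --pt "100 15 -38 0 0 0 0"

```text
time_s: 30.35
tcp_pos: [0.5527, 0.0605, 0.2043]
ee_rot: [[-0.04, -0.999, 0.001], [-0.999, 0.04, 0.001], [-0.001, -0.001, -1.0]]
wrist_force: [0.8, 0.7, -0.1]
gripper_width: 1.001
gripper_force: 0.0
```

>>> drive_tool --pt "100 18 -38 0 0 0 0" --pt "100 18 -38 0 0 0 0" --pt "100 18 -38 0 0 0 0" --pt "100 18 -38 0 0 0 0" --pt "100 18 -20 0 0 0 0"

```text
time_s: 30.77
tcp_pos: [0.6419, -0.1122, 0.204]
ee_rot: [[-0.043, -0.999, 0.0], [-0.999, 0.043, -0.0], [0.0, -0.0, -1.0]]
wrist_force: [0.3, 0.7, 1.3]
gripper_width: 0.998
gripper_force: 0.0
```

```bash
python3 - <<'E'
from h import *
s=sense();c=capture('wrist');save(c,'w5');print(s['time_s'],s['tcp_pos'],np.round(s['ee_rot'],3).tolist())
P=reg(c,np.ones((384,512),bool),s)
P=P[(abs(P[:,0]-.652)<.05)&(abs(P[:,1]+.252)<.05)&(P[:,2]>.145)&(P[:,2]<.165)]
print(len(P),cv2.minAreaRect((P[:,:2]*1000).astype(np.float32)) if len(P)>5 else '')
c=capture('top');save(c,'top6')
for l in('reacher','cylinder_unit','relay'):
    for q in masks_of(l,c)[:1]:
        P=reg(c,q['region']);print(l,q['p'],np.median(P,0),P.min(0),P.max(0))
E
```

```text
30.7667 [ 0.64186001 -0.1121601   0.20401486] [[-0.043, -0.999, 0.0], [-0.999, 0.043, -0.0], [0.0, -0.0, -1.0]]
979 ((657.1038818359375, -234.10325622558594), (22.52300262451172, 14.512147903442383), 79.43508911132812)
cylinder_unit 0.61 [0.68463056 0.1800334  0.05689575] [0.67875635 0.14144622 0.00134771] [0.70693131 0.22318065 0.07116035]
relay 0.83 [0.4282783  0.35231556 0.04214872] [0.41119213 0.32426247 0.0023836 ] [0.44641528 0.39285178 0.05628059]
```

View pics/top6.png

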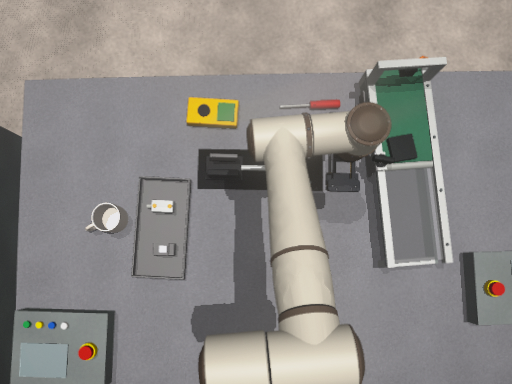

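Both parts lie in the tray ((162,207) and (164,250)), and the reacher is on its mat. Now close the guard.

>>> drive_tool --pt "100 2 -30 0 0 0 -0.05" --pt "100 2 -35 0 0 0 -0.05" --pt "100 2 -38 0 0 0 -0.05" --pt "100 4 -30 0 0 0 0" --pt "100 0 -8 -5 0 0 0"

```text
time_s: 31.43
tcp_pos: [0.652, -0.2516, 0.2]
ee_rot: [[-0.19, -0.982, 0.003], [-0.982, 0.19, -0.002], [0.001, -0.003, -1.0]]
wrist_force: [0.4, 1.0, 0.9]
gripper_width: 1.003
gripper_force: 0.0
```

>>> drive_tool --pt "100 0 0 -20 0 0 0" --pt "100 0 0 -20 0 0 0" --pt "100 0 0 -14 0 0 0" --pt "100 0 0 0 0 0 0" --pt "0 0 0 0 0 0 0"

```text
time_s: 31.85
tcp_pos: [0.6513, -0.2475, 0.1443]
ee_rot: [[-0.187, -0.982, -0.002], [-0.982, 0.187, 0.0], [0.0, 0.002, -1.0]]
wrist_force: [0.3, 1.0, 0.9]
gripper_width: 0.975
gripper_force: 0.0
```

>>> drive_tool --pt "0 0 0 0 0 0 0" --pt "0 0 0 0 0 0 0" --pt "0 0 0 0 0 0 0" --pt "0 0 0 0 0 0 0" --pt "0 0 0 0 0 0 0"

```text
time_s: 32.27
tcp_pos: [0.6519, -0.249, 0.1453]
ee_rot: [[-0.189, -0.982, 0.001], [-0.982, 0.189, -0.0], [-0.0, -0.001, -1.0]]
wrist_force: [0.2, -0.1, 0.2]
gripper_width: 0.63
gripper_force: 0.0
```

>>> drive_tool --pt "0 0 0 0 0 0 0" --pt "0 0 0 0 0 0 0" --pt "0 0 0 0 0 0 0" --pt "0 0 0 0 0 0 0" --pt "0 0 0 0 0 0 0"

```text
time_s: 32.68
tcp_pos: [0.652, -0.2492, 0.1446]
ee_rot: [[-0.189, -0.982, 0.001], [-0.982, 0.189, -0.0], [0.0, -0.001, -1.0]]
wrist_force: [1.8, -1.7, -0.3]
gripper_width: 0.248
gripper_force: 0.7
```

>>> drive_tool --pt "0 0 0 0 0 0 0" --pt "0 0 0 0 0 0 0" --pt "0 -20 -1.1 0 0 0 0" --pt "0 -30 -1.6 0 0 0 0" --pt "0 -30 -1.6 0 0 0 0"

```text
time_s: 33.1
tcp_pos: [0.5729, -0.2536, 0.1454]
ee_rot: [[-0.188, -0.982, 0.005], [-0.982, 0.188, -0.001], [0.001, -0.005, -1.0]]
wrist_force: [2.8, -1.5, 2.5]
gripper_width: 0.16
gripper_force: 30.8
```

>>> drive_tool --pt "0 -30 -1.6 0 0 0 0" --pt "0 -30 -1.6 0 0 0 0" --pt "0 -30 -1.6 0 0 0 0" --pt "0 -30 -1.6 0 0 0 0" --pt "0 -25 -1.4 0 0 0 0"

```text
time_s: 33.52
tcp_pos: [0.426, -0.2615, 0.1454]
ee_rot: [[-0.189, -0.982, 0.003], [-0.982, 0.189, -0.001], [0.001, -0.003, -1.0]]
wrist_force: [1.8, -0.7, 1.5]
gripper_width: 0.158
gripper_force: 30.8
```

>>> drive_tool --pt "0 -10 -0.5 0 0 0 0" --pt "0 0 0 0 0 0 0" --pt "0 0 0 0 0 0 0"

```text
time_s: 33.77
tcp_pos: [0.4194, -0.262, 0.1454]
ee_rot: [[-0.189, -0.982, 0.008], [-0.982, 0.189, -0.001], [-0.0, -0.008, -1.0]]
wrist_force: [5.0, -1.1, -1.5]
gripper_width: 0.154
gripper_force: 30.9
```

>>> drive_tool --pt "0 -1 0 0 0 0 -0.1" --pt "0 0 0 0 0 0 -0.1" --pt "0 0 0 0 0 0 -0.1" --pt "0 0 0 0 0 0 -0.1" --pt "0 0 0 0 0 0 -0.1"

```text
time_s: 34.18
tcp_pos: [0.4194, -0.262, 0.1454]
ee_rot: [[-0.639, -0.769, 0.008], [-0.769, 0.639, -0.002], [-0.004, -0.007, -1.0]]
wrist_force: [7.1, 0.1, -1.9]
gripper_width: 0.159
gripper_force: 31.2
```

>>> drive_tool --pt "0 0 0 0 0 0 -0.1" --pt "0 0 0 0 0 0 -0.1" --pt "0 0 0 0 0 0 -0.1" --pt "0 0 0 0 0 0 -0.1" --pt "0 0 0 0 0 0 -0.1"

```text
time_s: 34.6
tcp_pos: [0.4195, -0.2621, 0.1454]
ee_rot: [[-0.929, -0.369, 0.008], [-0.369, 0.929, -0.002], [-0.007, -0.005, -1.0]]
wrist_force: [6.8, -0.8, -3.2]
gripper_width: 0.157
gripper_force: 31.2
```

>>> drive_tool --pt "0 0 0 0 0 0 -0.1" --pt "0 0 0 0 0 0 -0.1" --pt "0 0 0 0 0 0 -0.1" --pt "0 0 0 0 0 0 -0.03" --pt "0 0 0 0 0 0 0"

```text
time_s: 35.02
tcp_pos: [0.4197, -0.2621, 0.1458]
ee_rot: [[-0.999, -0.053, 0.008], [-0.053, 0.999, -0.003], [-0.008, -0.003, -1.0]]
wrist_force: [6.4, -0.6, -1.3]
gripper_width: 0.155
gripper_force: 31.5
```

```bash
python3 -c "
from h import *
s=sense();print(s['tcp_pos'],s['ee_rot'],s['moment'],s['wrist_force'])"
```

```text
[ 0.41971136 -0.26207864  0.14582052] [[-0.99855116 -0.05314757  0.0084215 ]
 [-0.05317039  0.9985823  -0.0025088 ]
 [-0.00827622 -0.00295294 -0.99996139]] [ 0.04162898 -1.76494914  0.46912188] [ 6.42674754 -0.64157322 -1.30524157]
```

Tight: the tool angle is ≈3.05°, aligned with the conveyor, and there's moment at the stop. Release and retreat.

>>> drive_tool --pt "60 0 0 0 0 0 0" --pt "60 0 0 0 0 0 0" --pt "60 0 0 0 0 0 0" --pt "80 0 0 15 0 0 0" --pt "100 0 0 35 0 0 0"

```text
time_s: 35.43
tcp_pos: [0.4116, -0.2602, 0.1903]
ee_rot: [[-0.999, -0.049, -0.013], [-0.049, 0.999, 0.005], [0.013, 0.006, -1.0]]
wrist_force: [1.5, 0.5, -0.6]
gripper_width: 0.452
gripper_force: 0.0
```

>>> drive_tool --pt "100 0 0 38 0 0 0" --pt "100 10 0 38 0 0 0" --pt "100 30 0 0 0 0 0" --pt "100 10 0 0 0 0 0" --pt "100 0 0 0 0 0 0"

```text
time_s: 35.85
tcp_pos: [0.4665, -0.2613, 0.27]
ee_rot: [[-0.999, -0.051, -0.001], [-0.051, 0.999, 0.001], [0.001, 0.001, -1.0]]
wrist_force: [-1.0, -0.1, -0.1]
gripper_width: 0.835
gripper_force: 0.0
```

```bash
python3 - <<'E'
from h import *
s=sense();c=capture('wrist');print(s['time_s'],s['tcp_pos'])
P=reg(c,np.ones((384,512),bool),s)
P=P[(abs(P[:,0]-.419)<.045)&(abs(P[:,1]+.262)<.045)&(P[:,2]>.145)&(P[:,2]<.165)]
print(len(P),cv2.minAreaRect((P[:,:2]*1000).astype(np.float32)) if len(P)>5 else '')
c=capture('scene');save(c,'sc9')
c=capture('top')
for l in('reacher','cylinder_unit','relay','tray','mat'):
    for q in masks_of(l,c)[:1]:
        P=reg(c,q['region']);B=P[P[:,2]>.05] if l=='reacher' else P
        print(l,q['p'],np.median(P,0).round(3),P.min(0).round(3),P.max(0).round(3),cv2.minAreaRect((B[:,:2]*1000).astype(np.float32)))
E
```

```text
35.85 [ 0.46650965 -0.26132708  0.26995329]
1075 ((419.3310852050781, -262.77752685546875), (54.05795669555664, 13.949115753173828), 10.029434204101562)
reacher 0.34 [ 0.689 -0.313  0.112] [ 0.652 -0.353  0.095] [ 0.729 -0.276  0.12 ] ((690.5254516601562, -315.99041748046875), (69.52871704101562, 73.3033218383789), 7.828357219696045)
cylinder_unit 0.6 [0.549 0.361 0.038] [ 0.532  0.332 -0.001] [0.566 0.404 0.048] ((549.60302734375, 367.88134765625), (72.66121673583984, 33.10955047607422), 87.44828033447266)
relay 0.59 [0.428 0.351 0.044] [0.411 0.324 0.007] [0.443 0.384 0.056] ((427.2472839355469, 354.037109375), (59.110538482666016, 31.04434585571289), 88.98737335205078)
tray 0.84 [0.485 0.37  0.006] [ 0.336  0.283 -0.007] [0.642 0.459 0.042] ((489.691162109375, 369.49755859375), (163.73895263671875, 300.1329040527344), 86.1729507446289)
mat 0.71 [0.647 0.052 0.001] [ 0.59  -0.106 -0.011] [0.719 0.264 0.034] ((657.9136352539062, 79.11898040771484), (368.1721496582031, 124.20643615722656), 87.84203338623047)
```

View pics/sc9.png

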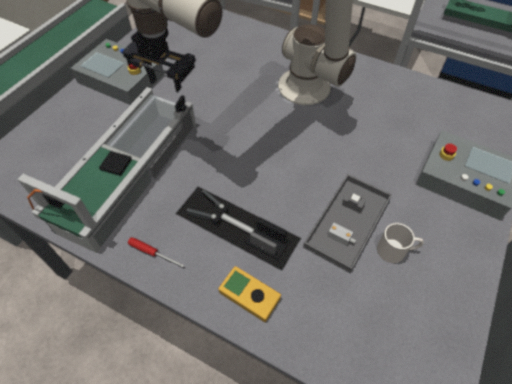

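The scene view shows the parts in the tray at (343,232) and (354,200), the reacher lying along its mat, the guard shut, and the mug and pallet untouched. One last numeric check of the reacher before handing in.

```bash
python3 - <<'E'
from h import *
c=capture('top');P=reg(c,np.ones((384,512),bool))
B=P[(P[:,0]>.57)&(P[:,0]<.76)&(P[:,1]>.1)&(P[:,1]<.27)&(P[:,2]>.05)&(P[:,2]<.09)]
r=cv2.minAreaRect((B[:,:2]*1000).astype(np.float32));print(len(B),r)
ok=abs(r[0][0]-661)<25 and abs(r[0][1]-180)<40
print(ok)
if ok: print(finish_job())
E
```

```text
348 ((662.7077026367188, 183.95506286621094), (88.45742797851562, 64.93057250976562), 87.55690002441406)
True
the job is handed in; nothing more can be done
None
```

The job is handed in: both parts (the relay and the cylinder) were pulled out with the reacher and lie in the tray. The reacher is back on its mat, the guard is shut and the knob is back at its starting angle (about 0.12 rad by the camera, limit 0.2). The mug and pallet were not touched, and the run took about 36 s of the 210 s allowed; the hand-in returned no verdict.

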